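# Gauge a fired lamp collar and show its foot to the inspection camera

## Task

Take the fired clay lamp collar (the tall open sleeve with a wide foot rim) from among the pots, try it on the upright sizing post by sliding it foot first over the post until the foot sits on the wooden base, then lift it off again and hold it up in the air in front of the inspection camera, foot squarely towards the lens and the middle of the foot at the camera's focus point. Finish while still holding it there, still, in the gripper; leave the other things where they stand and do not bump the camera.

Things in the scene. Friction and masses are not known exactly. Their poses are not given: they have to be found in the camera images.
- collar_centre (a point): Lamp collar of plain red-brown fired clay, loose, about 60 to 130 g, standing upright on its foot at the start: a tube 52 mm tall, open right through, outer diameter 48 mm, bore 38 mm, wall 5 mm, with a wider foot rim at the bottom, 62 mm in diameter and 8 mm tall. This point is on the axis, half-way up (26 mm above the underside of the foot). Its z axis points along the tube from foot to top. It is among the other clay things, in any one of four places.
- collar_foot (a point): The middle of the underside of the collar's foot (centre of the open bore there), on the axis, 26 mm below collar_centre; same axes.
- gauge_seat (a point): Sizing gauge, fixed on the table: an upright steel post of diameter 33 mm in the middle of a round wooden base 90 mm in diameter and 12 mm thick. This point is on the post's axis at the top face of the wooden base (12 mm above the table), where the collar's foot must come to sit. The post rises 56 mm above this point; its top 12 mm taper to 19 mm in diameter. z points up.
- camera_head: Inspection camera, fixed on the table, standing about 125 mm tall on a dark plate 110 x 90 mm: a grey box with a black lens tube and an aluminium ring light at its front, tilted so that it looks up and towards the robot's side, 35 degrees (0.61 rad) off vertical. Origin at the middle of the grey box, 55 mm above the table; its z axis is the line of sight, pointing out of the lens; its y axis is level. The lens front lies at z = 67 mm.
- focus (a point): The camera's focus point, an unmarked point in the air on the line of sight, 108 mm in front of the lens front (z = 175 mm in the camera_head frame), about 198 mm above the table. Axes as camera_head. The middle of the collar's foot belongs here, with the collar's z axis along this z axis (foot to the lens, top away from it).
- mug: Bystander: clay mug with a handle on its +y side, mouth 72 mm wide, 82 mm tall. Origin at the centre of its underside.
- beaker: Bystander: clay cup without handle, closed bottom, mouth 62 mm wide, 62 mm tall. Origin at the centre of its underside.
- low_ring: Bystander: flat clay ring, 62 mm across and only 16 mm tall, with a 38 mm hole. Origin at the centre of its underside.
- paint_bottle: Bystander: white plastic bottle with a red cap, 44 mm wide, 120 mm tall. Origin at the centre of its underside.
- saucers: Bystander: stack of four clay saucers, 140 mm wide, 58 mm tall. Origin at the centre of its underside.
- bowl: Bystander: clay bowl, 110 mm wide, 50 mm tall. Origin at the centre of its underside.
- brush: Bystander: paint brush lying on the table, 180 mm long along its x axis.
There are look-alikes about, which are no part of the job. What is shaped like the part that bears collar_centre but turquoise is not meant. Leave any turquoise look-alike of the part that bears gauge_seat alone.

How it is judged:
By the outcome, as a careful person would: the job done as asked, in the order asked, and still so for the second after the job is handed in, while the arm keeps its last pose, push and grip.
It also fails if it takes over 51 s, if anything falls off the work surface, if the arm or the gripper's body presses on something with over 40 N, if the wrist force passes 120 N, or if a joint passes its speed limit or range.

## Robot

A 7-joint arm with a two-finger parallel gripper is mounted at the origin on the work surface. World frame = base frame: x ahead of the robot, y to its left, z up, the work surface at z = 0. Lengths are in m, angles in rad, forces in N, time in s.
With the tool pointing down it reaches from about 0.425 to 0.825 m from the base axis. Payload 3.6 kg.
Tool frame: the origin (TCP) lies at the very end of the fingers, on their centre line; the grasp point (between the pads) lies 19 mm behind it; z points along the fingers, y is the line along which they close (so a half turn about z gives the same grasp; the last joint's range is limited). The gripper opens to 85 mm and grips with 20 to 120 N. Pads are 22 mm wide; open, the fingers measure 114 mm over their backs; the gripper's body (76 mm by 85 mm) begins 54 mm behind the grasp point. The pads swing forward as they close: fully open they stand 13 mm farther back than shut.
Start: joints at [-1.202, 0.615, -0.013, 1.423, 0.008, 1.103, -0.04], TCP at [0.25, 0.6, 0.231] pointing down, gripper open.
Joint ranges: [-3.12, 3.12], [-0.3, 2.06], [-1.34, 1.32], [0.26, 2.42], [-1.36, 4.5], [0.01, 1.98], [-2.84, 2.84]. Speed limits (rad/s): [2.79, 2.79, 3.14, 3.14, 3.14, 3.14, 3.14].

## Interface

Orientations are given as a 3x3 rotation matrix whose columns are the frame's x, y, z axes.
In Python, from station import get_obs, read_camera, camera_params, hand_in gives the robot as it stands. The module is installed in compiled form; this text tells all that it offers.
- The arm moves only by the tool send_rows, never from a script. Its argument "motion" is a list of rows, each a list of 3 entries, a list of its own where there are three numbers: the shift along the tool's x, y, z in units of 500 mm (1.0 is 500 mm), then the turn, a rotation vector about the tool's x, y, z in units of 90 degrees (1.0 is 90 degrees), then the opening, from -1 (shut) to 1 (fully open). A call has 1 to 20 rows; each row is the pose to reach, as a shift and turn from the pose commanded when the call began, along the tool's axes at that moment; what a row does not reach only later rows make up. A row lasts 1/12 s, in which the tool goes at most 41.7 mm and 7.16 degrees, less where a joint would pass 70% of its speed; a pose out of reach is approached as far as the arm can. A call with a number of a shift or a turn outside -1 to 1 is refused whole. A call with a gripper value outside its range is refused whole. The fingers move at their own pace and stop on an object; "newtons" is the grip in N (left out, the last holds). Time passes only in rows, so rows that repeat a pose let the fingers close. It gives the time, the measured TCP pose, the force, the opening and the grip force at its end, in the units of the state.
- get_obs(): the state, without advancing time (a new reading comes with each control period).
- read_camera(name): name is "scene" or "top"; returns (picture, depth): 480x640x3 uint8, red, green, blue; 480x640 float32, m along the optical axis (not along the pixel's ray), 0 where there is no reading.
- camera_params(name): a dict with "K" (3x3 intrinsics, pixels), "k1" (the pictures are not rectified: a ray, as slopes to the right and down, at radius r is drawn at 1 + k1 r^2 times it, then the intrinsics apply), "R" (3x3) and "t" (3): a world point X has camera coordinates R X + t. Camera axes: x right, y down, z forward; pixel columns grow to the right and rows downward; lengths in m; the calibration is good to about 2 mm. A picture is of the moment at which its call begins. camera_params takes no time and is no camera call.
- hand_in(): hands the job in; it is judged then, once.
The state is a dict: "time": time; "q": joint angles; "joint_velocities": joint speeds; "effort": joint torques, N m; "position": TCP position; "eef_rot": TCP orientation; "wrist_force": force on the tool from outside, world axes, zero at the start; "torque": the same for the moment, N m; "gripper_width": finger opening in m; "finger_force": force on a finger pad.
Only numpy, scipy, OpenCV 4.12 (cv2) and the standard library are available. Lean on these libraries where they do the work, as an engineer would, in place of code of your own. Each camera call takes 0.05 s, during which the arm holds its last target. There are 200 camera calls.

## Working session

There is one attempt and no reset: what is moved stays moved. The work goes in short steps, Python scripts to look and compute and a tool call to move; the robot and the scene stay as the last step left them, time stands still between calls to the robot, and variables do not carry over. Pictures are saved under pics/ and viewed, at most 10 in all, crops included, and the job is handed in when it is done.

Besides the shell and the picture viewer there is one more tool, called after "Request:" as name(argument=value, ...) on one line, values as JSON. send_rows: Moves the arm, as the interface text tells. Shifts and turns lie within -1 to 1; 1 stands for 500 mm of shift or 90 degrees of turn. Its arguments: {"type":"object","properties":{"motion":{"type":"array","items":{"type":"array"}},"newtons":{"type":"number"}},"required":["motion"]}

```bash
mkdir -p pics
cat > h.py <<'E'
import numpy as np, cv2
from station import *
def cloud(name):
    im,d=read_camera(name); p=camera_params(name); K=np.array(p["K"]);R=np.array(p["R"]);t=np.array(p["t"])
    v,u=np.mgrid[:480,:640].astype(float)
    n=cv2.undistortPoints(np.stack([u.ravel(),v.ravel()],1)[:,None],K,np.array([p["k1"],0,0,0.]))[:,0]
    c=np.c_[n,np.ones(len(n))]*d.reshape(-1,1)
    X=(c-t)@R
    X[d.ravel()==0]=np.nan
    return im,X.reshape(480,640,3)
def save(im,n): cv2.imwrite("pics/"+n,im[...,::-1])
E
python3 - <<'E'
from h import *
for n in("scene","top"):
    im,X=cloud(n); save(im,n+"0.png"); np.savez("/tmp/"+n,im=im,X=X)
    p=camera_params(n); print(n,p["k1"],-np.array(p["R"]).T@p["t"],np.array(p["R"])[2])
o=get_obs(); print(o["time"],o["position"],o["eef_rot"],o["gripper_width"])
E
```

```text
scene -0.13092750951277965 [1.14911774 0.47830173 0.64878825] [-0.61187838 -0.57357058 -0.54462982]
top -0.04205153798751529 [ 0.42586905 -0.04496494  1.10805218] [ 0.16104315 -0.00874686 -0.98690861]
0.1 [0.24971295 0.59934223 0.23021834] [[-9.23100799e-01  3.84556986e-01 -9.15960117e-04]
 [ 3.84558076e-01  9.23098091e-01 -2.23608872e-03]
 [-1.43825028e-05 -2.41637515e-03 -9.99997080e-01]] 0.08539227491095606
```

View pics/scene0.png

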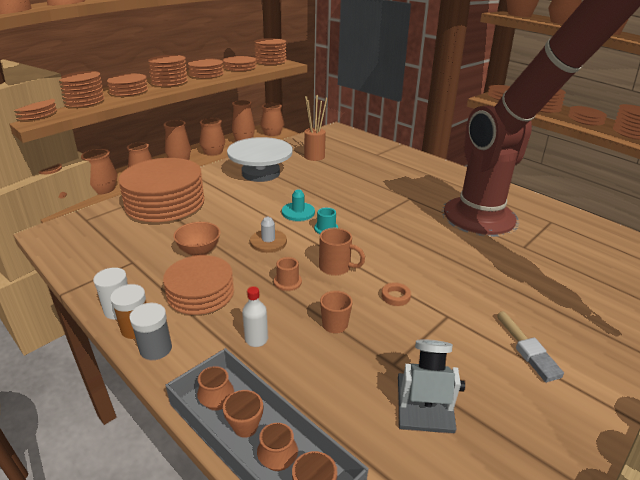

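View pics/top0.png

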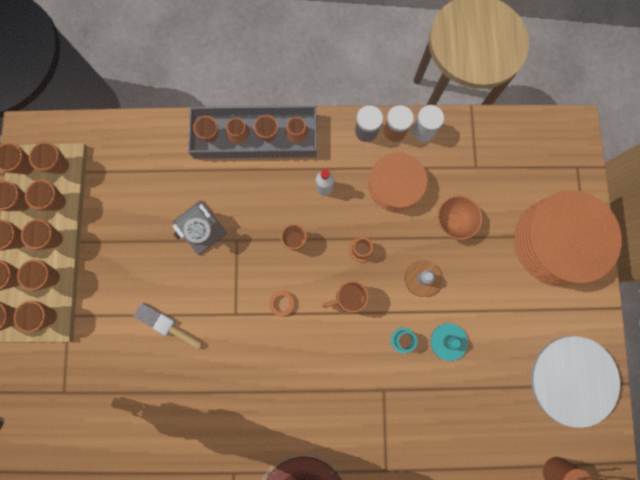

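The scene picture shows these candidates for the collar:
- Red-brown sleeve with a foot rim at scene (288,273), top (362,249). This one fits the description.
- Beaker at scene (336,312), top (294,237).
- Mug at scene (336,250).
- Low ring at scene (397,293).
- Turquoise twin at scene (326,219).

The steel gauge is at scene (268,233), top (424,279). The camera is at scene (432,390), top (198,230).

Run:
```python
from h import *
s=np.load("/tmp/scene.npz");t=np.load("/tmp/top.npz")
c=np.hstack([cv2.resize(s["im"][235:310,240:340],(400,300),interpolation=3),cv2.resize(t["im"][215:290,320:420],(400,300),interpolation=3)])
c2=np.hstack([cv2.resize(s["im"][330:440,380:490],(400,300),interpolation=3),cv2.resize(t["im"][190:265,150:250],(400,300),interpolation=3)])
save(np.vstack([c,c2]),"crop.png")
def circ(P):
    A=np.c_[2*P[:,:2],np.ones(len(P))];b=(P[:,:2]**2).sum(1);x=np.linalg.lstsq(A,b,rcond=None)[0];return x[:2],np.sqrt(x[2]+x[0]**2+x[1]**2)
def reg(d,u,v,r): return d["X"][v-r:v+r,u-r:u+r].reshape(-1,3)
for nm,d,u,v,r in(("collar",t,362,249,18),("collar",s,288,273,22),("gauge",t,424,279,26),("gauge",s,268,235,24),("mug",t,352,297,22),("beaker",t,294,237,18),("turq",t,404,340,16),("cam",t,198,230,30),("camS",s,430,385,50)):
    P=reg(d,u,v,r);P=P[np.isfinite(P[:,0])]
    print(nm,"zmin/max",np.percentile(P[:,2],[1,50,99]).round(4))
    for lo,hi in((.005,.02),(.02,.045),(.045,.06),(.06,.1),(.1,.14)):
        Q=P[(P[:,2]>lo)&(P[:,2]<hi)]
        if len(Q)>8: print("  ",lo,len(Q),"min",Q.min(0).round(4)[:2],"max",Q.max(0).round(4)[:2],"mid",((Q.min(0)+Q.max(0))/2).round(4)[:2],"zmed",np.median(Q[:,2]).round(4),"circ",*[np.round(a,4) for a in circ(Q)])
```

```text
collar zmin/max [-0.0038  0.0017  0.0547]
   0.005 168 min [ 0.5461 -0.1894] max [ 0.6293 -0.1074] mid [ 0.5877 -0.1484] zmed 0.0086 circ [ 0.5878 -0.1466] 0.0278
   0.02 60 min [ 0.5639 -0.1675] max [ 0.6072 -0.1247] mid [ 0.5855 -0.1461] zmed 0.033 circ [ 0.5855 -0.1469] 0.0212
   0.045 131 min [ 0.5648 -0.1704] max [ 0.6114 -0.1245] mid [ 0.5881 -0.1474] zmed 0.052 circ [ 0.5875 -0.148 ] 0.0215
collar zmin/max [-0.0061 -0.0021  0.049 ]
   0.005 144 min [ 0.5638 -0.1731] max [ 0.6179 -0.1173] mid [ 0.5908 -0.1452] zmed 0.0109 circ [ 0.587  -0.1475] 0.0246
   0.02 333 min [ 0.5656 -0.1697] max [ 0.6125 -0.1222] mid [ 0.5891 -0.1459] zmed 0.0333 circ [ 0.5886 -0.1456] 0.0215
   0.045 133 min [ 0.5632 -0.1703] max [ 0.6118 -0.1226] mid [ 0.5875 -0.1464] zmed 0.0477 circ [ 0.5881 -0.1463] 0.0216
gauge zmin/max [-0.0037  0.0025  0.0691]
   0.005 867 min [ 0.4543 -0.3626] max [ 0.5745 -0.2386] mid [ 0.5144 -0.3006] zmed 0.0124 circ [ 0.5153 -0.2986] 0.0356
   0.02 32 min [ 0.498  -0.2998] max [ 0.5268 -0.2826] mid [ 0.5124 -0.2912] zmed 0.0326 circ [ 0.5144 -0.2989] 0.0162
   0.045 44 mi
[... 2665 characters left out ...]
n [0.5989 0.2069] max [0.6511 0.2628] mid [0.625  0.2348] zmed 0.1125 circ [0.6252 0.2359] 0.0186
camS zmin/max [-0.0051 -0.0007  0.1171]
   0.005 1541 min [0.6296 0.1872] max [0.719  0.3232] mid [0.6743 0.2552] zmed 0.0095 circ [0.6599 0.2585] 0.0387
   0.02 161 min [0.6352 0.2137] max [0.692  0.3006] mid [0.6636 0.2572] zmed 0.0301 circ [0.6412 0.2495] 0.0447
   0.045 532 min [0.6182 0.213 ] max [0.6971 0.3038] mid [0.6576 0.2584] zmed 0.0539 circ [0.6392 0.2501] 0.0473
   0.06 1732 min [0.5956 0.2064] max [0.6925 0.3003] mid [0.644  0.2533] zmed 0.0759 circ [0.6483 0.2556] 0.0285
   0.1 505 min [0.5986 0.2089] max [0.6512 0.2642] mid [0.6249 0.2365] zmed 0.1123 circ [0.6277 0.2377] 0.0194
```

View pics/crop.png

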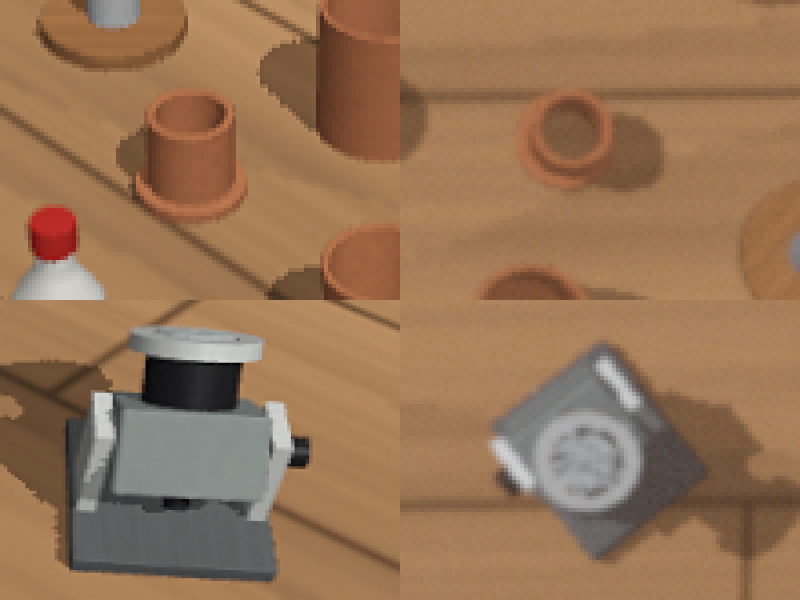

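The crop shows that the object at scene (288,273) is an open red-brown tube with a foot rim, so it is the collar. Next I'll find the camera's yaw and line of sight.

Run:
```python
from h import *
R=[]
for n in("top","scene"):
    d=np.load(f"/tmp/{n}.npz");X=d["X"];hsv=cv2.cvtColor(d["im"],cv2.COLOR_RGB2HSV)
    near=(abs(X[...,0]-.65)<.11)&(abs(X[...,1]-.26)<.11)&(hsv[...,1]<70)
    P=X[near&(X[...,2]>.001)&(X[...,2]<.02)]
    r=cv2.minAreaRect((P[:,:2]*1000).astype(np.float32)); print(n,"plate",len(P),r,np.median(P[:,2]))
    Q=X[near&(X[...,2]>.095)&(hsv[...,2]>120)]
    m=Q.mean(0);
    for _ in range(3):
        w=np.linalg.svd(Q-Q.mean(0),full_matrices=False)[2][2]; w=w*np.sign(w[2]); e=(Q-Q.mean(0))@w; Q=Q[abs(e)<.003]
    print(" ring",len(Q),"centre mid",(Q.min(0)+Q.max(0))/2,Q.mean(0),"normal",w,"tilt",np.degrees(np.arccos(w[2])),"az",np.degrees(np.arctan2(w[1],w[0])),"ext",np.ptp(Q,0), "std",e.std())
    W=X[near&(X[...,2]>.03)&(X[...,2]<.095)&(hsv[...,2]>150)]
    k=cv2.kmeans(W[:,:2].astype(np.float32),2,None,(3,50,1e-6),5,0)[2];v=k[1]-k[0];print(" white",k,np.linalg.norm(v),np.degrees(np.arctan2(v[1],v[0])))
```

```text
top plate 528 ((645.3014526367188, 258.0674133300781), (108.99835205078125, 98.2795639038086), 38.43851852416992) 0.012247067828329877
 ring 403 centre mid [0.62211917 0.23410326 0.11089567] [0.62288735 0.23435385 0.11044915] normal [-0.43913897 -0.32317764  0.83827989] tilt 33.04107609051659 az -143.64935623450987 ext [0.05354552 0.05445708 0.03139081] std 0.0013606980948661454
 white [[0.62392056 0.27976987]
 [0.6629889  0.2240496 ]] 0.06805206 -54.96373
scene plate 1635 ((649.1613159179688, 255.27841186523438), (111.92262268066406, 89.57621765136719), 37.97927474975586) 0.00935753329356114
 ring 221 centre mid [0.6244365  0.23906145 0.10983727] [0.63121465 0.24161486 0.1136076 ] normal [-0.31293073 -0.20546536  0.92728547] tilt 21.98445291888491 az -146.71173121849904 ext [0.05175867 0.04878249 0.02101968] std 0.0015903132793347913
 white [[0.63334167 0.29110625]
 [0.67578745 0.22920328]] 0.075057454 -55.562252
```

```bash
cat >> h.py <<'E'
from scipy.spatial.transform import Rotation as Ro
AZ=np.radians(-142.2); H=np.array([np.cos(AZ),np.sin(AZ),0]); A=np.sin(np.radians(35))*H+np.array([0,0,np.cos(np.radians(35))])
def frame(z):  # tool with y level along cam y (azimuth -52)
    y=np.array([-H[1],H[0],0])*1.; y=y if y[1]<0 else -y
    return np.stack([np.cross(y,z),y,z],1)
DOWN=frame(np.array([0,0,-1.])); HOLD=frame(-A)
COL=np.array([.5884,-.1465,0]); GA=np.array([.5144,-.2972,.012]); FOC=np.array([.5736,.1962,.1987])
def go(p,Rt,base=None):
    o=get_obs(); p0,R0=base or (np.array(o["position"]),np.array(o["eef_rot"]))
    return (R0.T@(np.array(p)-p0)/.5).round(4), (Ro.from_matrix(R0.T@Rt).as_rotvec()/(np.pi/2)).round(4)
E
python3 - <<'E'
from h import *
print(DOWN,HOLD)
D=get_obs();R0=np.array(D["eef_rot"])
print(go([.5,.25,.25],R0@Ro.from_euler('z',60,degrees=True).as_matrix()),go([.5884,-.1465,.12],DOWN))
E
```

```text
[[ 0.79015501  0.61290705  0.        ]
 [ 0.61290705 -0.79015501  0.        ]
 [ 0.          0.         -1.        ]] [[ 0.64725709  0.61290705  0.4532143 ]
 [ 0.50206407 -0.79015501  0.35154904]
 [ 0.57357644  0.         -0.81915204]]
(array([-0.7308, -0.4526, -0.0385]), array([-0.    , -0.    ,  0.6667])) (array([-1.1989, -1.1159,  0.2232]), array([-9.0000e-04,  1.6000e-03,  1.3287e+00]))
```

Request:
send_rows(motion=[[[-0.73,-0.45,-0.04],[0,0,0.667],1],[[-0.73,-0.45,-0.04],[0,0,0.667],1],[[-0.73,-0.45,-0.04],[0,0,0.667],1],[[-0.73,-0.45,-0.04],[0,0,0.667],1],[[-0.73,-0.45,-0.04],[0,0,0.667],1],[[-0.73,-0.45,-0.04],[0,0,0.667],1],[[-0.73,-0.45,-0.04],[0,0,0.667],1],[[-0.73,-0.45,-0.04],[0,0,0.667],1],[[-0.73,-0.45,-0.04],[0,0,0.667],1],[[-0.73,-0.45,-0.04],[0,0,0.667],1],[[-0.73,-0.45,-0.04],[0,0,0.667],1],[[-0.73,-0.45,-0.04],[0,0,0.667],1],[[-0.73,-0.45,-0.04],[0,0,0.667],1]])

```text
time: 1.18
position: [0.5003, 0.2515, 0.2509]
eef_rot: [[-0.126, 0.992, -0.001], [0.992, 0.126, 0.0], [0.0, -0.001, -1.0]]
wrist_force: [-0.2, -0.0, -0.2]
gripper_width: 0.0855
finger_force: 0.0
```

Run:
```python
from h import *
o=get_obs(); print(o["time"],o["position"],o["q"])
print(go([.5884,-.1465,.14],DOWN))
```

```text
1.1833 [0.50027473 0.25146221 0.2508947 ] [-0.70264737  0.46663092  0.30219217  1.66806978 -0.15738231  1.03181573
 -0.22329176]
(array([-0.8119,  0.0748,  0.2215]), array([-8.000e-04,  2.000e-04,  6.605e-01]))
```

Request:
send_rows(motion=[[[-0.812,0.075,0.22],[0,0,0.66],1],[[-0.812,0.075,0.22],[0,0,0.66],1],[[-0.812,0.075,0.22],[0,0,0.66],1],[[-0.812,0.075,0.22],[0,0,0.66],1],[[-0.812,0.075,0.22],[0,0,0.66],1],[[-0.812,0.075,0.22],[0,0,0.66],1],[[-0.812,0.075,0.22],[0,0,0.66],1],[[-0.812,0.075,0.22],[0,0,0.66],1],[[-0.812,0.075,0.22],[0,0,0.66],1],[[-0.812,0.075,0.22],[0,0,0.66],1],[[-0.812,0.075,0.22],[0,0,0.66],1],[[-0.812,0.075,0.22],[0,0,0.66],1],[[-0.812,0.075,0.22],[0,0,0.66],1],[[-0.812,0.075,0.22],[0,0,0.66],1],[[-0.812,0.075,0.22],[0,0,0.66],1]])

```text
time: 2.43
position: [0.5901, -0.1423, 0.1414]
eef_rot: [[0.786, 0.619, 0.0], [0.619, -0.786, 0.002], [0.002, -0.002, -1.0]]
wrist_force: [-0.3, 0.3, -0.8]
gripper_width: 0.0851
finger_force: 0.0
```

Run:
```python
from h import *
im,X=cloud("scene"); save(cv2.resize(im[120:360,150:470],(640,480)),"above.png")
o=get_obs(); print(o["time"],o["position"],o["q"])
print(go([.5884,-.1465,.014],DOWN))
```

```text
2.4833 [ 0.59005631 -0.14287521  0.14156434] [-0.10455341  0.69373651  0.51872139  1.67021779 -0.42214083  0.8912462
 -0.32003643]
(array([-0.0075,  0.0039,  0.2551]), array([-0.0007, -0.0009,  0.0044]))
```

View pics/above.png

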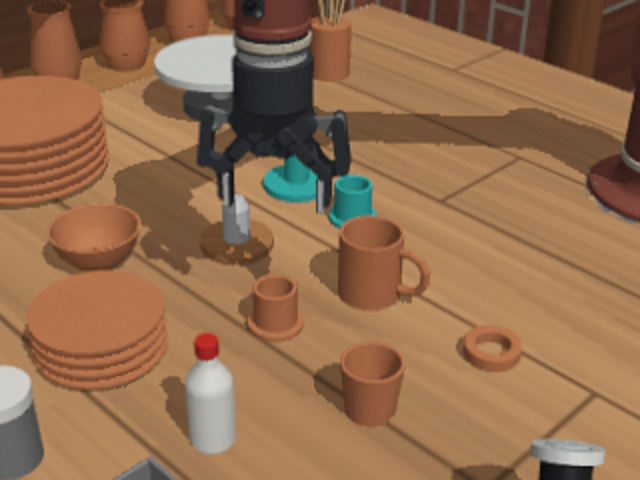

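The fingers straddle a point right above the collar, which sits at crop (275,300). I'll descend and grip.

Request:
send_rows(motion=[[[-0.0075,0.004,0.03],[0,0,0.004],1],[[-0.0075,0.004,0.09],[0,0,0.004],1],[[-0.0075,0.004,0.14],[0,0,0.004],1],[[-0.0075,0.004,0.19],[0,0,0.004],1],[[-0.0075,0.004,0.23],[0,0,0.004],1],[[-0.0075,0.004,0.255],[0,0,0.004],1],[[-0.0075,0.004,0.259],[0,0,0.004],1],[[-0.0075,0.004,0.259],[0,0,0.004],1]])

```text
time: 3.15
position: [0.5879, -0.1491, 0.0117]
eef_rot: [[0.792, 0.611, -0.001], [0.611, -0.792, 0.0], [-0.0, -0.001, -1.0]]
wrist_force: [-0.1, -0.8, 0.3]
gripper_width: 0.0852
finger_force: 0.0
```

Request:
send_rows(motion=[[[0,0,0],[0,0,0],-1],[[0,0,0],[0,0,0],-1],[[0,0,0],[0,0,0],-1],[[0,0,0],[0,0,0],-1],[[0,0,0],[0,0,0],-1],[[0,0,0],[0,0,0],-1],[[0,0,0],[0,0,0],-1],[[0,0,0],[0,0,0],-1],[[0,0,0],[0,0,0],-1],[[0,0,0],[0,0,0],-1]], newtons=35)

```text
time: 3.98
position: [0.5886, -0.15, 0.0133]
eef_rot: [[0.792, 0.61, 0.002], [0.61, -0.792, -0.0], [0.002, 0.001, -1.0]]
wrist_force: [-1.2, 0.0, 7.0]
gripper_width: 0.0465
finger_force: 36.5
```

Request:
send_rows(motion=[[[0,0,-0.02],[0,0,0],-1],[[0,0,-0.05],[0,0,0],-1],[[0,0,-0.09],[0,0,0],-1],[[0,0,-0.13],[0,0,0],-1],[[0,0,-0.17],[0,0,0],-1],[[0,0,-0.2],[0,0,0],-1],[[0,0,-0.22],[0,0,0],-1],[[0,0,-0.22],[0,0,0],-1],[[0,0,-0.22],[0,0,0],-1]])

```text
time: 4.73
position: [0.5877, -0.1497, 0.122]
eef_rot: [[0.792, 0.61, 0.0], [0.61, -0.792, 0.0], [0.0, 0.0, -1.0]]
wrist_force: [0.1, 0.7, -1.4]
gripper_width: 0.0468
finger_force: 36.2
```

Run:
```python
from h import *
im,X=cloud("scene"); save(cv2.resize(im[150:330,200:400],(640,576)),"lift.png")
o=get_obs(); p=np.array(o["position"]);print(o["time"],p,np.array(o["eef_rot"]),o["wrist_force"])
hsv=cv2.cvtColor(im,cv2.COLOR_RGB2HSV)
m=(abs(X[...,0]-p[0])<.04)&(abs(X[...,1]-p[1])<.04)&(X[...,2]>.07)&(X[...,2]<.2)&(hsv[...,1]>110)
P=X[m];v,u=np.nonzero(m);print(len(P),u.min(),u.max(),v.min(),v.max())
def circ(P):
    A=np.c_[2*P[:,:2],np.ones(len(P))];b=(P[:,:2]**2).sum(1);x=np.linalg.lstsq(A,b,rcond=None)[0];return x[:2],np.sqrt(x[2]+x[0]**2+x[1]**2)
print(np.percentile(P[:,2],[1,5,50,95,99]))
for lo in np.arange(.09,.18,.008):
    Q=P[(P[:,2]>lo)&(P[:,2]<lo+.008)]
    if len(Q)>8: print(lo.round(3),len(Q),*[np.round(a,4) for a in circ(Q)],Q.min(0).round(4),Q.max(0).round(4))
```

```text
4.7833 [ 0.58716542 -0.14942591  0.12111581] [[ 7.92291545e-01  6.10140918e-01 -1.47262065e-03]
 [ 6.10142183e-01 -7.92291698e-01  6.17459467e-04]
 [-7.90007830e-04 -1.38771589e-03 -9.99998725e-01]] [-0.67624074  0.32584965 -1.17815661]
845 261 309 201 248
[0.10662979 0.10958416 0.13778257 0.15778809 0.19160722]
0.106 160 [ 0.5895 -0.1472] 0.0268 [ 0.562  -0.1736  0.1062] [ 0.6203 -0.1168  0.114 ]
0.114 94 [ 0.5899 -0.1471] 0.0223 [ 0.5699 -0.171   0.114 ] [ 0.6159 -0.1211  0.122 ]
0.122 80 [ 0.5849 -0.1494] 0.0255 [ 0.5716 -0.1628  0.122 ] [ 0.6119 -0.1176  0.13  ]
0.13 85 [ 0.586  -0.1468] 0.0233 [ 0.5569 -0.1689  0.1301] [ 0.6126 -0.1162  0.1379]
0.138 127 [ 0.5873 -0.1455] 0.0224 [ 0.5566 -0.17    0.138 ] [ 0.612  -0.1219  0.146 ]
0.146 143 [ 0.5884 -0.1463] 0.0217 [ 0.5588 -0.1699  0.146 ] [ 0.6125 -0.1236  0.154 ]
0.154 121 [ 0.5892 -0.148 ] 0.0213 [ 0.565  -0.1722  0.154 ] [ 0.6127 -0.1242  0.1596]
```

View pics/lift.png

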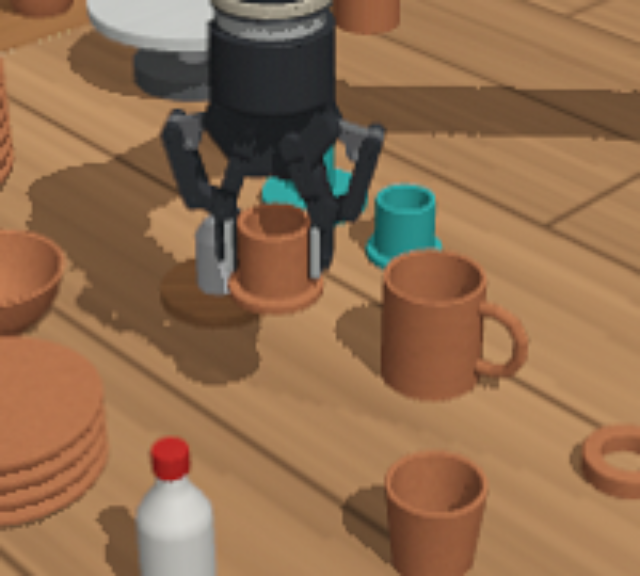

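The collar is held upright at crop (275,258). Next I'll go above the gauge.

Run:
```python
from h import *
print(go([.5130,-.2985,.125],DOWN))
```

```text
(array([-0.2994,  0.1457, -0.0077]), array([-0.0009,  0.0005, -0.0022]))
```

Request:
send_rows(motion=[[[-0.03,0.015,0],[0,0,0],-1],[[-0.08,0.04,-0.008],[0,0,0],-1],[[-0.14,0.068,-0.008],[0,0,0],-1],[[-0.2,0.097,-0.008],[0,0,0],-1],[[-0.25,0.122,-0.008],[0,0,-0.002],-1],[[-0.28,0.136,-0.008],[0,0,-0.002],-1],[[-0.299,0.146,-0.008],[0,0,-0.002],-1],[[-0.299,0.146,-0.008],[0,0,-0.002],-1],[[-0.299,0.146,-0.008],[0,0,-0.002],-1]])

```text
time: 5.53
position: [0.5139, -0.2979, 0.1249]
eef_rot: [[0.791, 0.612, -0.001], [0.612, -0.791, 0.002], [0.0, -0.002, -1.0]]
wrist_force: [0.8, 0.4, -1.1]
gripper_width: 0.047
finger_force: 36.2
```

Run:
```python
from h import *
im,X=cloud("scene"); save(cv2.resize(im[160:270,210:340],(650,550)),"over.png")
o=get_obs(); p=np.array(o["position"]);print(o["time"],p,o["wrist_force"])
hsv=cv2.cvtColor(im,cv2.COLOR_RGB2HSV)
def circ(P):
    A=np.c_[2*P[:,:2],np.ones(len(P))];b=(P[:,:2]**2).sum(1);x=np.linalg.lstsq(A,b,rcond=None)[0];return x[:2],np.sqrt(x[2]+x[0]**2+x[1]**2)
m=(abs(X[...,0]-p[0])<.04)&(abs(X[...,1]-p[1])<.04)
for lo,hi,sat in((.02,.052,0),(.104,.116,110),(.116,.165,110),(.15,.165,110)):
    Q=X[m&(X[...,2]>lo)&(X[...,2]<hi)&((hsv[...,1]>sat) if sat else (hsv[...,1]<60))]
    print(lo,hi,len(Q),*[np.round(a,4) for a in circ(Q)],((Q.min(0)+Q.max(0))/2).round(4))
print(go([.5130,-.2985,.0255],DOWN))
```

```text
5.5833 [ 0.51470845 -0.29680036  0.12497509] [ 0.40852654  1.33286287 -1.36140806]
0.02 0.052 160 [ 0.5147 -0.2958] 0.0144 [ 0.5156 -0.2925  0.036 ]
0.104 0.116 93 [ 0.5153 -0.2962] 0.0278 [ 0.5203 -0.2953  0.1116]
0.116 0.165 548 [ 0.5156 -0.2962] 0.0228 [ 0.5136 -0.2956  0.1392]
0.15 0.165 192 [ 0.5167 -0.2968] 0.0219 [ 0.515  -0.2964  0.1562]
(array([-0.005 ,  0.001 ,  0.1989]), array([-0.0014, -0.0007,  0.001 ]))
```

View pics/over.png

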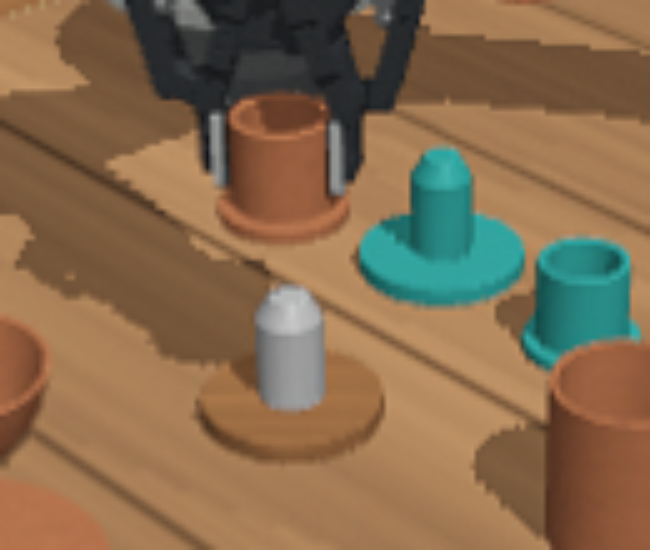

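The collar at crop (280,170) hangs over the post at (290,345), and the measured axes agree within about 1 mm. I'll descend in steps and watch the force.

Request:
send_rows(motion=[[[-0.001,-0.001,0.02],[0,0,0],-1],[[-0.001,-0.001,0.04],[0,0,0],-1],[[-0.001,-0.001,0.06],[0,0,0],-1],[[-0.001,-0.001,0.08],[0,0,0],-1],[[-0.001,-0.001,0.1],[0,0,0],-1],[[-0.001,-0.001,0.115],[0,0,0],-1],[[-0.001,-0.001,0.13],[0,0,0],-1],[[-0.001,-0.001,0.14],[0,0,0],-1],[[-0.001,-0.001,0.14],[0,0,0],-1],[[-0.001,-0.001,0.14],[0,0,0],-1]])

```text
time: 6.42
position: [0.5131, -0.299, 0.0557]
eef_rot: [[0.791, 0.612, -0.0], [0.612, -0.791, -0.0], [-0.0, -0.0, -1.0]]
wrist_force: [-0.3, -0.5, -0.3]
gripper_width: 0.0465
finger_force: 36.2
```

Request:
send_rows(motion=[[[0,0,0.012],[0,0,0],-1],[[0,0,0.024],[0,0,0],-1],[[0,0,0.036],[0,0,0],-1],[[0,0,0.046],[0,0,0],-1],[[0,0,0.053],[0,0,0],-1],[[0,0,0.057],[0,0,0],-1],[[0,0,0.06],[0,0,0],-1],[[0,0,0.06],[0,0,0],-1],[[0,0,0.06],[0,0,0],-1]])

```text
time: 7.17
position: [0.5133, -0.2989, 0.0259]
eef_rot: [[0.791, 0.612, 0.0], [0.612, -0.791, -0.0], [0.0, 0.0, -1.0]]
wrist_force: [-1.0, 1.1, -0.6]
gripper_width: 0.0469
finger_force: 36.2
```

Not seated yet, since the force is still about -1 N. I'll press down in small steps.

Request:
send_rows(motion=[[[0,0,0.001],[0,0,0],-1],[[0,0,0.002],[0,0,0],-1],[[0,0,0.003],[0,0,0],-1],[[0,0,0.003],[0,0,0],-1],[[0,0,0.003],[0,0,0],-1]])

```text
time: 7.58
position: [0.5133, -0.299, 0.0253]
eef_rot: [[0.79, 0.612, 0.001], [0.612, -0.79, -0.0], [0.001, 0.001, -1.0]]
wrist_force: [-1.3, 1.5, 5.2]
gripper_width: 0.0469
finger_force: 36.7
```

Request:
send_rows(motion=[[[0,0,0.001],[0,0,0],-1],[[0,0,0.002],[0,0,0],-1],[[0,0,0.002],[0,0,0],-1],[[0,0,0.002],[0,0,0],-1]])

```text
time: 7.92
position: [0.5134, -0.299, 0.0253]
eef_rot: [[0.791, 0.612, 0.001], [0.612, -0.791, 0.0], [0.001, 0.001, -1.0]]
wrist_force: [-2.8, 2.2, 11.1]
gripper_width: 0.0468
finger_force: 37.2
```

Run:
```python
from h import *
im,X=cloud("scene"); save(cv2.resize(im[190:270,220:320],(600,480)),"seat.png")
```

```text
(no output)
```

View pics/seat.png

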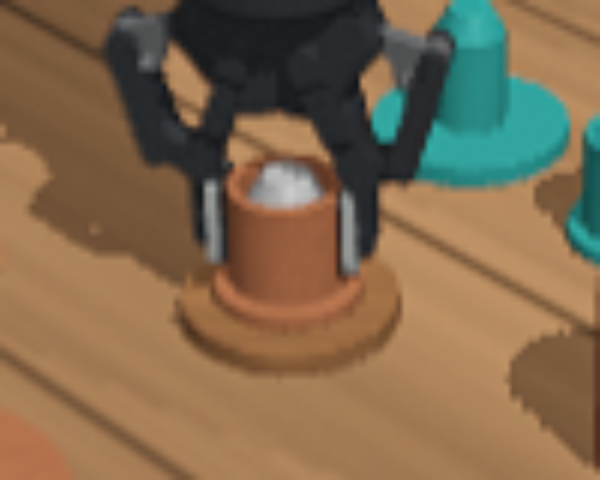

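The picture shows the foot on the wooden base around (288,300) and the post tip standing out of the collar's top at (285,185), so it is seated. I'll lift it off.

Request:
send_rows(motion=[[[0,0,-0.01],[0,0,0],-1],[[0,0,-0.03],[0,0,0],-1],[[0,0,-0.055],[0,0,0],-1],[[0,0,-0.08],[0,0,0],-1],[[0,0,-0.11],[0,0,0],-1],[[0,0,-0.14],[0,0,0],-1],[[0,0,-0.18],[0,0,0],-1],[[0,0,-0.23],[0,0,0],-1],[[0,0,-0.29],[0,0,0],-1],[[0,0,-0.35],[0,0,0],-1],[[0,0,-0.4],[0,0,0],-1],[[0,0,-0.44],[0,0,0],-1],[[0,0,-0.46],[0,0,0],-1],[[0,0,-0.46],[0,0,0],-1]])

```text
time: 9.13
position: [0.514, -0.2999, 0.2567]
eef_rot: [[0.791, 0.612, 0.005], [0.612, -0.791, -0.003], [0.002, 0.006, -1.0]]
wrist_force: [0.5, 0.3, -0.5]
gripper_width: 0.0468
finger_force: 36.2
```

Run:
```python
from h import *
t=np.load("/tmp/top.npz");s=np.load("/tmp/scene.npz")
# ring centre by triangulating ellipse centres
L=[]
for n,d,b in(("top",t,(165,195,235,265)),("scene",s,(405,330,465,365))):
    im=d["im"];hsv=cv2.cvtColor(im,cv2.COLOR_RGB2HSV);X=d["X"]
    m=((hsv[...,1]<60)&(hsv[...,2]>110)&(X[...,2]>.09)).astype(np.uint8)
    k=np.zeros_like(m);k[b[1]:b[3],b[0]:b[2]]=1;m*=k
    c=max(cv2.findContours(m,0,1)[0],key=cv2.contourArea);e=cv2.fitEllipse(cv2.convexHull(c));print(n,e)
    p=camera_params(n);R=np.array(p["R"]);tt=np.array(p["t"])
    q=cv2.undistortPoints(np.array([[e[0]]]),np.array(p["K"]),np.array([p["k1"],0,0,0.]))[0,0]
    o=-R.T@tt;v=R.T@[q[0],q[1],1];print(" at z=.110:",o+v*(.110-o[2])/v[2]); L.append((o,v/np.linalg.norm(v)))
Ps=[np.eye(3)-np.outer(v,v) for o,v in L];print("tri",np.linalg.solve(sum(Ps),sum(P@o for P,(o,v) in zip(Ps,L))))
o=get_obs();print(o["time"],o["position"])
R0=np.array(o["eef_rot"])
print(go([.48,-.02,.27],frame(-(np.array([0,0,1.])+A)/np.linalg.norm(np.array([0,0,1.])+A))))
```

```text
top ((195.72625732421875, 228.52622985839844), (25.59874153137207, 28.057859420776367), 144.20233154296875)
 at z=.110: [0.62439933 0.23515796 0.11      ]
scene ((434.2242736816406, 345.7814636230469), (12.47648811340332, 41.655338287353516), 96.79842376708984)
 at z=.110: [0.62991718 0.23981013 0.11      ]
tri [0.62518908 0.23708312 0.10474699]
9.1333 [ 0.5140365  -0.2998973   0.25666367]
(array([ 0.2891, -0.4841, -0.0288]), array([0.0037, 0.193 , 0.0002]))
```

Request:
send_rows(motion=[[[0.015,-0.025,0],[0,0.01,0],-1],[[0.04,-0.065,0],[0,0.025,0],-1],[[0.07,-0.12,-0.01],[0,0.045,0],-1],[[0.1,-0.17,-0.01],[0,0.065,0],-1],[[0.13,-0.22,-0.015],[0,0.087,0],-1],[[0.16,-0.27,-0.015],[0,0.107,0],-1],[[0.19,-0.32,-0.02],[0,0.127,0],-1],[[0.22,-0.37,-0.02],[0,0.147,0],-1],[[0.25,-0.42,-0.025],[0,0.167,0],-1],[[0.275,-0.46,-0.029],[0,0.183,0],-1],[[0.289,-0.484,-0.029],[0,0.193,0],-1],[[0.289,-0.484,-0.029],[0,0.193,0],-1]])

```text
time: 10.13
position: [0.4771, -0.0158, 0.2665]
eef_rot: [[0.753, 0.616, 0.232], [0.588, -0.787, 0.186], [0.297, -0.004, -0.955]]
wrist_force: [-0.4, -0.0, -0.8]
gripper_width: 0.0466
finger_force: 36.3
```

Run:
```python
from h import *
o=get_obs();print(o["time"],o["position"],o["q"],np.array(o["eef_rot"]).round(3))
FOC=np.array([.575,.1975,.198]); T=FOC+A*.0133-.002*HOLD[:,0]
print(T,go(T,HOLD), go(T+.03*A,HOLD))
```

```text
10.1333 [ 0.47709176 -0.0157921   0.26652953] [-0.2354295   0.23857087  0.44926788  2.03375799 -0.49577826  0.75410622
 -0.37286353] [[ 0.753  0.616  0.232]
 [ 0.588 -0.787  0.186]
 [ 0.297 -0.004 -0.955]]
[0.56767774 0.19182027 0.20774757] (array([ 0.3455, -0.2148,  0.2315]), array([-0.0035,  0.1969,  0.0015])) (array([ 0.3272, -0.2151,  0.1743]), array([-0.0035,  0.1969,  0.0015]))
```

Request:
send_rows(motion=[[[0.015,-0.01,0.005],[-0.003,0.01,0],-1],[[0.04,-0.03,0.02],[-0.003,0.03,0],-1],[[0.08,-0.05,0.04],[-0.003,0.05,0.001],-1],[[0.12,-0.08,0.06],[-0.003,0.075,0.001],-1],[[0.17,-0.11,0.09],[-0.003,0.1,0.001],-1],[[0.22,-0.145,0.115],[-0.003,0.125,0.001],-1],[[0.265,-0.175,0.14],[-0.003,0.15,0.001],-1],[[0.3,-0.197,0.16],[-0.003,0.175,0.001],-1],[[0.327,-0.215,0.174],[-0.003,0.19,0.001],-1],[[0.335,-0.215,0.2],[-0.003,0.197,0.001],-1],[[0.342,-0.215,0.22],[-0.003,0.197,0.001],-1],[[0.3455,-0.215,0.2315],[-0.003,0.197,0.001],-1],[[0.3455,-0.215,0.2315],[-0.003,0.197,0.001],-1],[[0.3455,-0.215,0.2315],[-0.003,0.197,0.001],-1],[[0.3455,-0.215,0.2315],[-0.003,0.197,0.001],-1]])

```text
time: 11.38
position: [0.5715, 0.187, 0.2088]
eef_rot: [[0.648, 0.608, 0.458], [0.5, -0.794, 0.347], [0.575, 0.004, -0.818]]
wrist_force: [0.4, -0.4, -1.0]
gripper_width: 0.0469
finger_force: 36.3
```

Run:
```python
from h import *
o=get_obs();p=np.array(o["position"]);R=np.array(o["eef_rot"]);print(o["time"],p,R.round(3),"tilt",np.degrees(np.arccos(-R[2,2])),"az",np.degrees(np.arctan2(-R[1,2],-R[0,2])))
FOC=np.array([.575,.1975,.198]); T=FOC+A*.0133-.002*HOLD[:,0]
print(T,go(T,HOLD))
ims=[]
for n in("scene","top"):
    im,X=cloud(n); 
    b=(350,230,490,335+80) if n=="scene" else (150,170,290,355)
    ims.append(cv2.resize(im[b[1]:b[3],b[0]:b[2]],(400,528)))
    hsv=cv2.cvtColor(im,cv2.COLOR_RGB2HSV)
    c=X-(p+R@[.002,0,.0133]); ax=c@(-R[:,2]); rad=np.linalg.norm(c-ax[...,None]*(-R[:,2]),axis=-1)
    m=(rad<.036)&(ax>-.01)&(ax<.06)&(hsv[...,1]>100)&(hsv[...,0]<18)
    P=c[m]; loc=P@R; print(n,m.sum(),"axial range",np.percentile(ax[m],[1,99]))
    for lo,hi in((-.002,.010),(.012,.05)):
        a=-loc[:,2];Q=loc[(a>lo)&(a<hi)]
        if len(Q)>20:
            M=np.c_[2*Q[:,:2],np.ones(len(Q))];x=np.linalg.lstsq(M,(Q[:,:2]**2).sum(1),rcond=None)[0];print("  ",lo,len(Q),"axis off tool xy",x[:2].round(4),np.sqrt(x[2]+x[0]**2+x[1]**2).round(4))
save(np.hstack(ims),"hold.png")
```

```text
11.3833 [0.57154198 0.18695664 0.20878976] [[ 0.648  0.608  0.458]
 [ 0.5   -0.794  0.347]
 [ 0.575  0.004 -0.818]] tilt 35.07882195169286 az -142.88980508415935
[0.56767774 0.19182027 0.20774757] (array([-0.0013, -0.0124,  0.0015]), array([ 0.0044, -0.0009, -0.0016]))
scene 1033 axial range [-0.00107703  0.04879098]
   -0.002 278 axis off tool xy [0.0006 0.0009] 0.026
   0.012 710 axis off tool xy [-0.0032  0.0004] 0.0235
top 355 axial range [0.00427919 0.05384785]
   -0.002 116 axis off tool xy [ 0.0013 -0.0002] 0.0255
   0.012 154 axis off tool xy [ 0.0012 -0.0004] 0.022
```

View pics/hold.png

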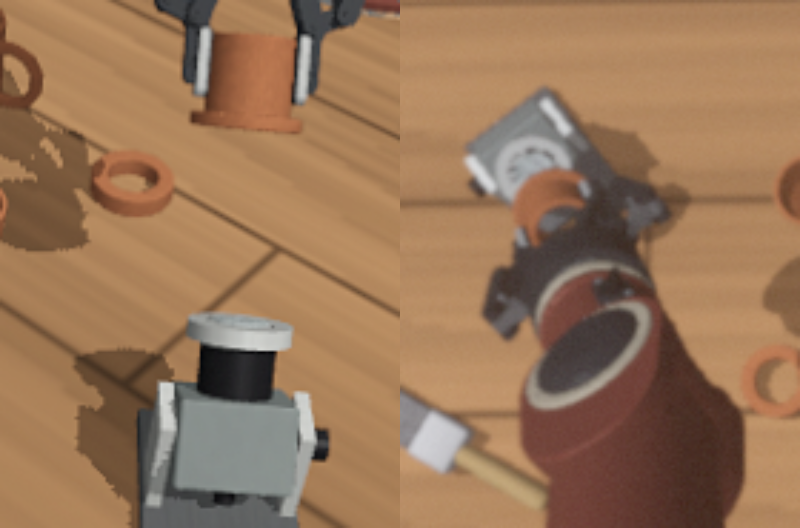

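The collar is held in front of the camera: its foot is at crop (246,125) in the scene view, above the lens at (240,330). It is about 6 mm off along tool y, so I'll correct that.

Request:
send_rows(motion=[[[-0.001,-0.006,0.0015],[0.003,0,-0.001],-1],[[-0.001,-0.012,0.0015],[0.004,-0.001,-0.0015],-1],[[-0.001,-0.012,0.0015],[0.004,-0.001,-0.0015],-1],[[-0.001,-0.012,0.0015],[0.004,-0.001,-0.0015],-1],[[-0.001,-0.012,0.0015],[0.004,-0.001,-0.0015],-1],[[-0.001,-0.012,0.0015],[0.004,-0.001,-0.0015],-1],[[-0.001,-0.012,0.0015],[0.004,-0.001,-0.0015],-1],[[-0.001,-0.012,0.0015],[0.004,-0.001,-0.0015],-1]])

```text
time: 12.15
position: [0.5674, 0.1928, 0.208]
eef_rot: [[0.647, 0.614, 0.453], [0.503, -0.789, 0.352], [0.574, -0.0, -0.819]]
wrist_force: [0.4, 0.5, 0.2]
gripper_width: 0.0471
finger_force: 36.3
```

Run:
```python
from h import *
FOC=np.array([.575,.1975,.198]); T=FOC+A*.0133-.002*HOLD[:,0]
ps=[]
for n in("scene","top")*3:
    im,X=cloud(n);o=get_obs();p=np.array(o["position"]);R=np.array(o["eef_rot"]);ps.append(p)
    hsv=cv2.cvtColor(im,cv2.COLOR_RGB2HSV)
    c=X-FOC;loc=c@HOLD;a=-loc[...,2];rad=np.hypot(loc[...,0],loc[...,1])
    m=(rad<.042)&(a>-.012)&(a<.065)&(hsv[...,1]>100)&(hsv[...,0]<18)
    Q=loc[m&(a>.0)&(a<.01)]
    M=np.c_[2*Q[:,:2],np.ones(len(Q))];x=np.linalg.lstsq(M,(Q[:,:2]**2).sum(1),rcond=None)[0]
    print(n,"foot off focus tool xy",x[:2].round(4),"axial",np.percentile(a[m],[1,99]).round(4),"x mid",((Q.min(0)+Q.max(0))/2).round(4)[:2])
print(o["time"],np.mean(ps,0),T,R.round(3),go(T,HOLD))
```

```text
scene foot off focus tool xy [0.002  0.0003] axial [-0.001  0.049] x mid [0.0131 0.0009]
top foot off focus tool xy [ 0.0015 -0.0013] axial [0.0046 0.0571] x mid [ 0.0133 -0.0008]
scene foot off focus tool xy [0.0014 0.0002] axial [-0.0011  0.049 ] x mid [0.0118 0.0009]
top foot off focus tool xy [ 0.0022 -0.0016] axial [0.0045 0.0567] x mid [ 0.0116 -0.0007]
scene foot off focus tool xy [0.0019 0.0002] axial [-0.0011  0.049 ] x mid [0.0127 0.0008]
top foot off focus tool xy [ 0.0011 -0.0016] axial [0.0045 0.0554] x mid [ 0.0116 -0.0009]
12.45 [0.56732118 0.19285668 0.20795436] [0.56767774 0.19182027 0.20774757] [[ 0.647  0.614  0.453]
 [ 0.503 -0.789  0.352]
 [ 0.574 -0.    -0.819]] (array([-0.0009,  0.0021, -0.0001]), array([-0.0007, -0.0001,  0.0007]))
```

```bash
python3 -c "
from station import *
print(max(map(abs,get_obs()['joint_velocities'])));print(hand_in())"
```

```text
0.0009001611729527977
the job is handed in; nothing more can be done
None
```

I seated the collar on the sizing post, lifted it off again, and handed the job in with the arm holding it still in front of the camera. The foot faces the lens and, by my measurements, is within about 2 mm of the focus point I worked out; no verdict was shown.

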